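Make up two gauge kits from the stock rack

ROBOT

A 6-joint arm with a two-finger parallel gripper is mounted at the origin on a cart in front of the work surface, level with it; the furniture and walls round the work are solid. World frame = base frame: x ahead of the robot, y to its left, z up, the work surface at z = 0. Lengths are in m, angles in rad, forces in N, time in s.
With the tool pointing down it reaches from about 0.25 to 0.8 m from the base axis. Payload 8.5 kg.
Tool frame: the origin (TCP) lies midway between the tips of the shut fingers; the grasp point (between the pads) lies 19 mm behind it; z points along the fingers, y is the direction in which the jaws open and shut (so a half turn about z gives the same grasp; the last joint's range is limited). The gripper opens to 85 mm and grips with 20 to 120 N. Pads are 22 mm wide; open, the fingers measure 114 mm over their backs; the gripper's body (76 mm by 85 mm) begins 54 mm behind the grasp point. The pads swing forward as they close: fully open they stand 13 mm farther back than shut.
Start: joints at [0, 0.238, -0.013, 1.319, 0, 1.571], TCP at [0.525, -0, 0.231] pointing down, gripper open.
Joint ranges: [-2.66, 2.66], [-1.03, 1.9], [-1.14, 1.46], [-1.82, 2.27], [-1.45, 1.34], [-3.14, 3.14]. Speed limits (rad/s): [2.22, 2.22, 2.79, 3.14, 3.14, 3.14].

INTERFACE

Orientations are given as [roll, pitch, yaw] about the fixed x, y, z axes, in that order (R = Rz(yaw) Ry(pitch) Rx(roll)).
In Python, from workcell import arm gives the robot as it stands.
- The arm moves only by the tool apply_moves, never from a script. Its argument "rows" is a list of rows, each a list of 5 numbers: the shift along the tool's x, y, z in cm, then the turn about the tool's z in rad, then the closure, from -1 (fully open) to 1 (shut). In form: [[x, y, z, spin, claw], ...]. A call has 1 to 12 rows; each row is the pose to reach, as a shift and turn from the pose commanded when the call began, along the tool's axes at that moment; what a row does not reach only later rows make up. A row lasts 1/8 s, in which the tool goes at most 62.5 mm and 10.7 degrees, less where a joint would pass 70% of its speed; a pose out of reach is approached as far as the arm can. A call with a gripper value outside its range is refused whole. The fingers move at their own pace and stop on an object; the grip force is fixed at half the most. Time passes only in rows, so rows that repeat a pose let the fingers close. It gives the time, the measured TCP pose, the force and the opening at its end, in the units of the state.
- arm.observe(): the state, without advancing time (a new reading comes with each control period).
- arm.snapshot(name): name is "scene" or "side" or "wrist"; returns a dict with "img" (420x560x3 uint8, blue, green, red), "fx", "fy", "cx", "cy" (pixels), "R" (3x3) and "t" (3): a world point X has camera coordinates R X + t; the wrist camera has in their place "tool_from_camera" (4x4, takes a point from camera to tool coordinates, whose origin is the TCP and whose axes are the flange's). Camera axes: x right, y down, z forward; pixel columns grow to the right and rows downward; lengths in m; the calibration is good to about 2 mm. A picture is of the moment at which its call begins: read the wrist's pose just before it. There is no depth.
- arm.hand_in(): hands the job in, once; it reports no verdict.
Trained networks look in the newest picture that a camera, given by its name, has taken for a name from the list of things; names that differ only in an ending like _2 or _b are one class to them, and where a whole thing is asked for, a point or a joint stands for the part that bears it (a point fixed in the world has none). Each returns a list of dicts, best first, with "conf" (0 to 1); they miss things now and then, are a little off and sometimes report something else, mostly with a low value. They report only what shows in the picture. A call takes as long as a camera call. They do not tell look-alikes from the thing itself.
- arm.outline_of(camera, query): "mask" (420x560 bool, what is visible of it) and "box" ([centre column, centre row, width, height] in pixels, round what is visible of it).
The state is a dict: "time": time; "joint_pos": joint angles; "dq": joint speeds; "joint_torque": joint torques, N m; "ee_pos": TCP position; "orientation": TCP orientation; "ft_force": force on the tool from outside, world axes, zero at the start; "wrist_torque": the same for the moment, N m; "opening": opening from 0.0 (shut) to 1.0 (fully open).
Only numpy, scipy, OpenCV 4.12 (cv2) and the standard library are available. Lean on these libraries where they do the work, as an engineer would, in place of code of your own. Each camera call takes 0.05 s, during which the arm holds its last target. There are 200 camera calls.

TASK

Make up the two gauge kits, lifting what stands on the stock rack over its front rail and seating each thing on the floor of its own cut-out. The blue tray takes the large ring gauge (round cut-out) and the plug gauge (long slot); the yellow tray takes the small ring gauge (larger round cut-out), the setting master standing upright (smaller round cut-out) and the folded loupe lying flat (rectangular cut-out). Leave the glass dish where it is.

Things in the scene. Friction and masses are not known exactly. Their poses are not given: they have to be found in the camera images.
- large_ring_center (a point): large ring gauge: bright steel ring lying flat, 46 mm diameter, 14 mm high, 150 g. Point at its centre, half-way up (7 mm above its underside); z up. It starts on the stock rack.
- small_ring_center (a point): small ring gauge: bright steel ring lying flat, 34 mm diameter, 12 mm high, 75 g. Point at its centre, half-way up (6 mm above its underside); z up. It starts on the stock rack.
- master_center (a point): setting master: stepped steel cylinder standing upright, 43 mm high, 230 g; the lower part is 30 mm in diameter, the upper part narrower. Point on its axis, half-way up (21.5 mm above its foot); z up. It starts on the stock rack.
- plug_gauge_center (a point): plug gauge lying on the bench: six-sided steel handle 62 mm long, 18 mm wide, with a thin cylindrical plug at each end; 98 mm over all, 16 mm high, 140 g. Point on the handle, half-way along the whole length, 8 mm above the bench; y along its length, z up. It and the loupe share two places on the bench, either way round.
- loupe_center (a point): folded loupe (black pocket magnifier) lying flat on the bench: 44 mm long (along its x), 30 mm wide (along its y), 14 mm high, rounded ends, 45 g. Point at its centre, 7 mm above its underside; z up. Take it across its 30 mm width.
- blue_tray: blue kit tray, 146 x 146 x 15 mm, fixed, with dark foam (top 13 mm above the bench); cut-outs 5 mm deep, floors 8 mm above the bench. Origin under its centre at bench height; blank card holder on its -x side. Round cut-out, 62 mm diameter, at x +28, y 0 mm: large ring. Slot 34 (x) by 114 mm (y) at x -40, y 0 mm: plug gauge along y, either way round. The two trays swap places between starts.
- yellow_tray: yellow kit tray, same size, foam and heights as the blue one, fixed. Origin under its centre at bench height; blank card holder on its -x side. Round cut-out, 50 mm diameter, at x +32, y +34 mm: small ring. Round cut-out, 46 mm diameter, at x +32, y -34 mm: setting master. Rectangle 46 (x) by 60 mm (y) at x -36, y 0 mm: loupe, its length along y, either way round.
- stock_rack: fixed grey rack, 340 (y) x 116 mm (x); dark deck 50 mm above the bench, end cheeks and back lip up to 26 mm above the deck, steel retaining rail along the front (-x) edge, its top 22 mm above the deck. Origin under its centre at bench height. The rings and the master stand near its middle line about 100 mm apart, in any order.
- glass_dish: flat glass dish with small metal caps in it, 64 mm diameter, 15 mm high, loose on the bench behind the kit trays: not part of the job. Origin at the centre of its underside. Behind it a fixed equipment shelf runs along the back of the bench: its front lip is 0.67 m ahead of the robot's base axis (x), 0.25 to 0.30 m above the bench, from y = -0.19 m on to the left; keep gripper and wrist clear of it when swinging across.
Things that resemble listed ones, but are neither listed nor needed, are in the scene too. What is shaped like the part that bears large_ring_center but pink or red is not meant.

How it is judged:
By the outcome, as a careful person would: the job done as asked, in the order asked, and still so for the second after the job is handed in, with the robot touching nothing.
It also fails if it takes over 112 s, if anything falls off the work surface, if the arm or the gripper's body presses on something with over 40 N, if the wrist force passes 120 N, or if a joint passes its speed limit or range.

## Working session

There is one attempt and no reset: what is moved stays moved. The work goes in short steps, Python scripts to look and compute and a tool call to move; the robot and the scene stay as the last step left them, time stands still between calls to the robot, and variables do not carry over. Pictures are saved under pics/ and viewed, about 12 in all and at most 16, crops included, and the job is handed in when it is done.

Besides the shell and the picture viewer there is one more tool, called after "Request:" as name([rows], argument=value, ...), one row to a line, values as JSON. apply_moves: Moves the arm, as the interface text tells. Its arguments: {"type":"object","properties":{"rows":{"type":"array","items":{"type":"array","items":{"type":"number"}}}},"required":["rows"]}

```bash
ls; mkdir -p pics; cat > h.py <<'E'
import numpy as np, cv2
from workcell import arm
from scipy.spatial.transform import Rotation as Ro
def snap(n):
    o=arm.observe(); s=arm.snapshot(n)
    K=np.array([[s["fx"],0,s["cx"]],[0,s["fy"],s["cy"]],[0,0,1]])
    if n=="wrist":
        T=np.eye(4);T[:3,:3]=Ro.from_euler('xyz',o["orientation"]).as_matrix();T[:3,3]=o["ee_pos"]
        C=T@np.array(s["tool_from_camera"])
    else:
        C=np.eye(4);R=np.array(s["R"]);C[:3,:3]=R.T;C[:3,3]=-R.T@np.array(s["t"])
    return dict(img=s["img"],K=K,C=C)
def ray(c,u,v):
    d=c["C"][:3,:3]@np.linalg.inv(c["K"])@np.array([u,v,1.]);return c["C"][:3,3],d/np.linalg.norm(d)
def atz(c,u,v,z):
    o,d=ray(c,u,v);return o+d*(z-o[2])/d[2]
def proj(c,X):
    p=c["C"][:3,:3].T@(np.array(X)-c["C"][:3,3]);q=c["K"]@p;return q[:2]/q[2]
def tri(rs):
    A=sum(np.eye(3)-np.outer(d,d) for o,d in rs);b=sum((np.eye(3)-np.outer(d,d))@o for o,d in rs);return np.linalg.solve(A,b)
E
python3 - <<'E'
from h import *
o=arm.observe();print(o)
N="large_ring_center small_ring_center master_center plug_gauge_center loupe_center blue_tray yellow_tray stock_rack glass_dish".split()
for n in ["scene","side","wrist"]:
    c=snap(n);cv2.imwrite(f"pics/{n}0.png",c["img"]);print(n,c["C"].round(3).tolist(),c["K"][0,0])
    for q in N:
        for r in arm.outline_of(n,q)[:4]:
            b=r["box"]; print(q,round(r["conf"],2),np.round(b),atz(c,b[0],b[1],0.0).round(3),atz(c,b[0],b[1],.06).round(3))
E
```

```text
pics
{'time': 0.0, 'joint_pos': array([-3.99944564e-06,  2.38777833e-01, -1.42680320e-02,  1.31920312e+00,
        2.43096318e-05,  1.57082713e+00]), 'dq': array([0.00181427, 0.00134019, 0.00097266, 0.00113654, 0.00122835,
       0.00034699]), 'joint_torque': array([ 1.29771975e-03, -5.38790166e+01,  3.46437156e+01,  1.83730113e-02,
        1.69192181e-04,  6.54446694e-05]), 'ee_pos': array([5.24575382e-01, 5.36018431e-06, 2.30673812e-01]), 'orientation': array([-3.14014000e+00, -2.42648555e-05,  1.57076149e+00]), 'ft_force': array([0.05678691, 0.18421736, 0.22038489]), 'wrist_torque': array([-0.01410727, -0.01660718, -0.01918368]), 'opening': 0.9979522947160328}
scene [[0.48, -0.638, 0.602, -0.282], [-0.877, -0.36, 0.318, -0.439], [0.014, -0.681, -0.733, 1.121], [0.0, 0.0, 0.0, 1.0]] 449.96546156889127
large_ring_center 0.73 [377. 235.  12.  11.] [ 0.691 -0.311  0.   ] [ 0.639 -0.318  0.06 ]
large_ring_center 0.53 [353. 242.  22.  16.] [ 0.627 -0.252  0.   ] [ 0.579 -0.262  0.06 ]
large_ring_center 0.48 [301. 242.  16.   9.] [ 0.546 -0.109  0.   ] [ 0.501 -0.126  0.06 ]
large_ring_c
[... 1233 characters left out ...]
19.  16.] [0.622 0.227 0.   ] [0.622 0.265 0.06 ]
wrist [[1.0, 0.001, -0.0, 0.525], [0.001, -0.949, -0.316, 0.081], [-0.001, 0.316, -0.949, 0.372], [0.0, 0.0, 0.0, 1.0]] 363.9830002579222
large_ring_center 0.97 [289. 270.  41.  40.] [ 0.541 -0.114  0.   ] [ 0.538 -0.082  0.06 ]
large_ring_center 0.61 [325. 394.  29.   9.] [ 0.589 -0.292  0.   ] [ 0.579 -0.232  0.06 ]
plug_gauge_center 0.62 [188. 270.  32.  76.] [ 0.425 -0.114  0.   ] [ 0.441 -0.083  0.06 ]
blue_tray 0.93 [262.   5. 117.  10.] [0.513 0.154 0.   ] [0.515 0.142 0.06 ]
yellow_tray 0.73 [269. 135. 156. 164.] [0.519 0.038 0.   ] [0.52  0.045 0.06 ]
stock_rack 0.95 [321. 365. 150. 106.] [ 0.582 -0.246  0.   ] [ 0.573 -0.194  0.06 ]
```

```bash
python3 - <<'E'
import cv2,numpy as np
a=cv2.imread("pics/scene0.png");cv2.imwrite("pics/scene0z.png",cv2.resize(a[150:370,130:425],None,fx=2.7,fy=2.7,interpolation=cv2.INTER_CUBIC))
E
```

```text
(no output)
```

View pics/scene0z.png

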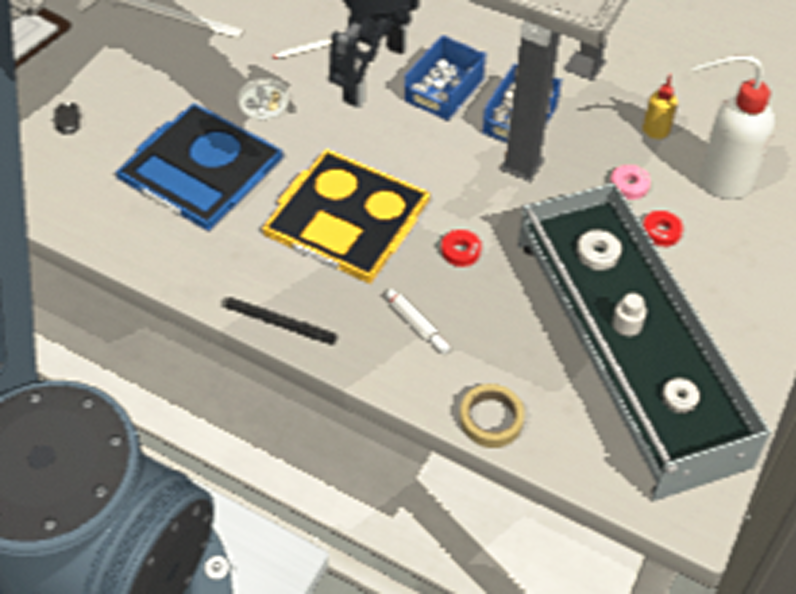

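View pics/wrist0.png

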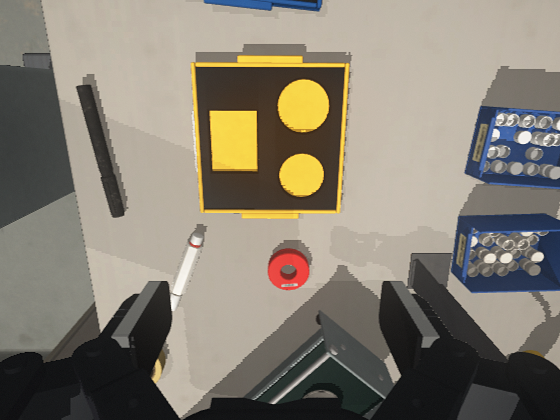

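The scene zoom shows the blue tray at the left, the yellow tray right of it, and the rack at the right. The rack, turned about 45°, holds the large ring (352,242), master (363,266) and small ring (382,296). The plug gauge is the light rod at (284,269), the loupe is the black blob at (154,193), and the red and pink rings are look-alikes. The wrist view shows the yellow tray square to the world, with its rectangle on the −x side. Next I move over the rack.

Request:
apply_moves([
  [-5.5,-0.3,0,-0.18,-1],
  [-11,-0.5,0,-0.36,-1],
  [-16.5,-0.7,0,-0.54,-1],
  [-22,-1,0,-0.72,-1],
  [-27.5,-1.2,0,-0.78,-1],
  [-33,-1.5,0,-0.78,-1],
  [-33,-1.5,0,-0.78,-1],
  [-33,-1.5,0,-0.78,-1],
])

```text
time: 2.5
ee_pos: [0.5097, -0.3298, 0.231]
orientation: [3.142, -0.001, 2.35]
ft_force: [0.8, 0.0, 0.1]
opening: 1.005
```

```bash
cat > look.py <<'E'
from h import *
import sys,pickle
def look(tag,names,cam="wrist",zs=(0.,)):
    c=snap(cam);cv2.imwrite(f"pics/{tag}.png",c["img"]);c["m"]={}
    for q in names:
        for i,r in enumerate(arm.outline_of(cam,q)[:4]):
            if r["conf"]<.3: continue
            m=r["mask"];ys,xs=np.nonzero(m)
            c["m"][q,i]=m
            b=r["box"];print(q,round(r["conf"],2),np.round(b).tolist(),"cen",[xs.mean().round(1),ys.mean().round(1)],*[atz(c,b[0],b[1],z).round(4)[:2].tolist() for z in zs])
    pickle.dump(c,open(f"pics/{tag}.pkl","wb"));return c
E
python3 - <<'E'
from look import *
o=arm.observe();print(o["ee_pos"],o["orientation"],o["joint_pos"],o["opening"])
look("w1","large_ring_center small_ring_center master_center stock_rack plug_gauge_center".split(),zs=(.05,.064))
E
```

```text
[ 0.50971166 -0.32983601  0.23096947] [ 3.14152140e+00 -9.47606246e-04  2.35003510e+00] [-5.74474358e-01  3.82506370e-01  1.94312282e-01  1.38351226e+00
  2.73681396e-04  2.17083104e-01] 1.0051886131477596
large_ring_center 0.79 [404.0, 266.0, 49.0, 37.0] cen [np.float64(402.9), np.float64(264.3)] [0.6569, -0.2995] [0.648, -0.2984]
large_ring_center 0.78 [388.0, 182.0, 58.0, 53.0] cen [np.float64(384.4), np.float64(181.1)] [0.5802, -0.2566] [0.5747, -0.2573]
large_ring_center 0.78 [472.0, 27.0, 58.0, 52.0] cen [np.float64(470.7), np.float64(26.3)] [0.5304, -0.1281] [0.527, -0.1344]
large_ring_center 0.73 [474.0, 258.0, 51.0, 43.0] cen [np.float64(473.3), np.float64(259.0)] [0.699, -0.246] [0.6883, -0.2472]
small_ring_center 0.92 [166.0, 191.0, 40.0, 37.0] cen [np.float64(166.0), np.float64(188.8)] [0.4431, -0.4048] [0.4436, -0.399]
master_center 0.68 [277.0, 176.0, 36.0, 41.0] cen [np.float64(275.5), np.float64(175.9)] [0.5052, -0.3232] [0.5029, -0.321]
stock_rack 0.59 [272.0, 179.0, 430.0, 153.0] cen [np.float64(273.1), np.float64(179.0)] [0.5037, -0.3288] [0.5015, -0.3263]
```

View pics/w1.png

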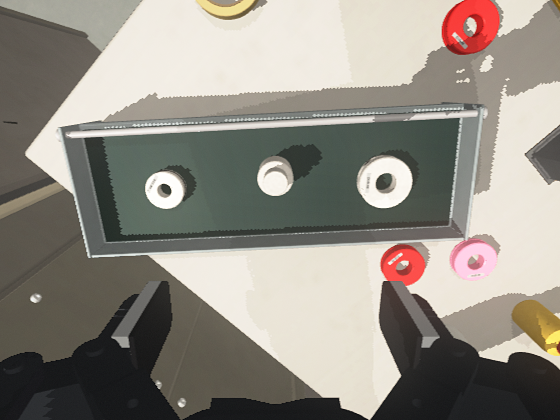

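The wrist view shows the small ring (166,190), master (277,176) and large ring (385,182) on the deck. The rail runs from (65,131) to (487,110), and the red and pink rings lie outside the rack. I take a second view above the large ring.

Request:
apply_moves([
  [0.3,5,2.5,0,-1],
  [0.5,9.9,5,0,-1],
  [0.5,9.9,5,0,-1],
  [0.5,9.9,5,0,-1],
])

```text
time: 3.3
ee_pos: [0.5769, -0.2563, 0.1815]
orientation: [-3.141, -0.0, 2.352]
ft_force: [-0.1, -0.7, -0.3]
opening: 1.003
```

```bash
cat > fit.py <<'E'
from h import *
from scipy.optimize import least_squares
def hullbox(m):
    n,l,s,_=cv2.connectedComponentsWithStats(m.astype(np.uint8));k=1+np.argmax(s[1:,4]);x,y,w,h=s[k,:4];return np.array([x,y,x+w-1,y+h-1.])
def cyl(views,r,H,x0):
    """views:[(cam,mask)]; returns x,y,z base of cylinder"""
    a=np.linspace(0,2*np.pi,72)
    def box(c,p):
        P=[proj(c,[p[0]+r*np.cos(t),p[1]+r*np.sin(t),p[2]+h]) for t in a for h in (0,H)];P=np.array(P)
        return np.r_[P.min(0),P.max(0)]
    B=[hullbox(m) for _,m in views]
    f=lambda p:np.concatenate([(box(c,p)-b)for (c,_),b in zip(views,B)])
    s=least_squares(f,x0,loss="soft_l1");return s.x,f(s.x)
E
python3 - <<'E'
from look import *; from fit import *
c1=pickle.load(open("pics/w1.pkl","rb"))
c2=look("w2","large_ring_center small_ring_center master_center stock_rack".split(),zs=(.05,.064))
print(arm.observe()["ee_pos"],arm.observe()["orientation"])
def pick(c,q,X):
    k=[k for k in c["m"] if k[0]==q]
    if not k: return None
    d=[np.hypot(*(np.array(np.nonzero(c["m"][j])[::-1]).mean(1)-proj(c,X))) for j in k]
    return (c,c["m"][k[int(np.argmin(d))]]) if min(d)<40 else None
for q,r,H,X in(("large_ring_center",.023,.014,[.577,-.257,.05]),("small_ring_center",.017,.012,[.443,-.401,.05]),("master_center",.015,.043,[.5,-.324,.05])):
    v=[x for x in(pick(c1,q,X),pick(c2,q,X)) if x]
    if v: s,f=cyl(v,r,H,X);print(q,len(v),s.round(4),f.round(1))
for a,b in(((65,131),(487,110)),):
    A,B=atz(c1,*a,.072),atz(c1,*b,.072);d=B-A;print("rail",A,B,np.linalg.norm(d),np.degrees(np.arctan2(d[1],d[0])))
E
```

```text
large_ring_center 0.9 [275.0, 203.0, 63.0, 62.0] cen [np.float64(272.3), np.float64(202.7)] [0.5783, -0.2589] [0.5753, -0.2558]
large_ring_center 0.81 [399.0, 281.0, 57.0, 41.0] cen [np.float64(397.7), np.float64(278.1)] [0.7009, -0.2339] [0.6916, -0.2321]
large_ring_center 0.68 [376.0, 30.0, 60.0, 55.0] cen [np.float64(374.3), np.float64(25.6)] [0.5406, -0.1236] [0.5395, -0.1275]
small_ring_center 0.61 [24.0, 212.0, 46.0, 44.0] cen [np.float64(21.5), np.float64(210.9)] [0.4432, -0.4036] [0.4472, -0.3931]
master_center 0.69 [273.0, 203.0, 63.0, 60.0] cen [np.float64(272.2), np.float64(202.8)] [0.5774, -0.2593] [0.5745, -0.2562]
master_center 0.61 [141.0, 198.0, 52.0, 52.0] cen [np.float64(139.3), np.float64(197.7)] [0.5015, -0.3295] [0.5025, -0.3228]
stock_rack 0.91 [191.0, 199.0, 379.0, 177.0] cen [np.float64(189.1), np.float64(198.8)] [0.5295, -0.3027] [0.529, -0.2974]
[ 0.57654657 -0.25769146  0.18205293] [3.14134063e+00 1.07073148e-03 2.34957643e+00]
large_ring_center 2 [ 0.5763 -0.2591  0.0453] [-0.9 -0.5 -0.2  1.   0.1 -0.6  0.8  0.4]
small_ring_center 2 [ 0.4419 -0.4058  0.0382] [-0.3  0.1  0.1  0.8 -1.1  0.2  5.8 -1.1]
master_center 2 [ 0.5016 -0.3226  0.0343] [-1.4 -2.8 -0.2  2.1 -0.  -4.   5.4  1.5]
rail [ 0.35351658 -0.41419185  0.072     ] [ 0.58256039 -0.16460015  0.072     ] 0.33875814426819384 47.45820670468456
```

View pics/w2.png

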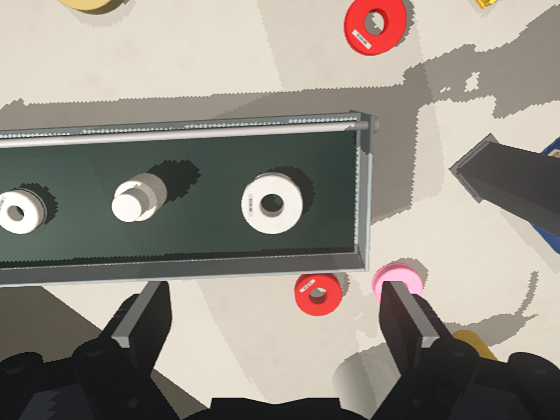

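The large ring comes out at about (0.577, −0.257) and stands on the deck, with a fitted base of 45 mm against the 50 mm given. The rail measures 339 mm at 72 mm height, which agrees. I go down with the jaws along the rack.

Request:
apply_moves([
  [0,0,4,-0.05,-0.5],
  [0,0,8,-0.05,-0.5],
  [0,0,11.5,-0.05,-0.5],
  [0,0,12.9,-0.05,-0.5],
  [0,0,12.9,-0.05,-0.5],
  [0,0,12.9,-0.05,1],
  [0,0,12.9,-0.05,1],
  [0,0,12.9,-0.05,1],
  [0,0,12.9,-0.05,1],
  [0,0,12.9,-0.05,1],
  [0,0,12.9,-0.05,1],
])

```text
time: 4.92
ee_pos: [0.5778, -0.2575, 0.0545]
orientation: [3.141, 0.003, 2.401]
ft_force: [-1.9, -0.6, 5.6]
opening: 0.491
```

```bash
python3 - <<'E'
from look import *
o=arm.observe();print(o["ee_pos"],o["orientation"],o["opening"],o["ft_force"])
c=look("w3",[])
E
```

```text
[ 0.57777556 -0.25750148  0.05445802] [3.14103189 0.00315798 2.40065303] 0.49067900854967367 [-1.88186146 -0.62624612  5.57689387]
```

View pics/w3.png

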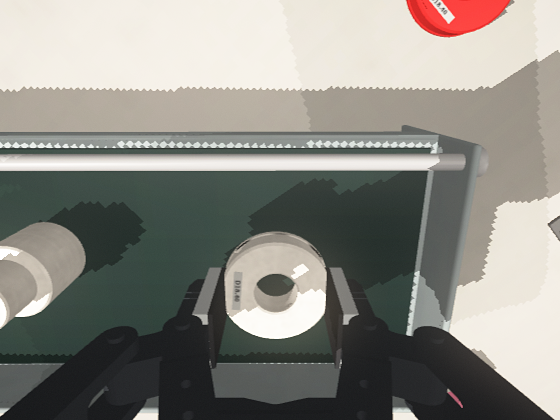

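The ring sits between the pads (centre about (276,290)). I lift it.

Request:
apply_moves([
  [0,0,-2,0,1],
  [0,0,-6,0,1],
  [0,0,-10.6,0,1],
  [0,0,-10.6,0,1],
])

```text
time: 5.48
ee_pos: [0.5791, -0.2578, 0.1634]
orientation: [3.139, 0.008, 2.401]
ft_force: [0.5, -0.6, -2.5]
opening: 0.494
```

Request:
apply_moves([
  [2.5,2.2,0,0.05,1],
  [7,6,0,0.2,1],
  [11.5,10,0,0.36,1],
  [16,14,0,0.52,1],
  [20.5,18,0,0.68,1],
  [25,22,0,0.83,1],
  [29.5,25.8,0,0.83,1],
  [34,29.6,0,0.83,1],
  [37,32.3,0,0.83,1],
  [37,32.3,0,0.83,1],
  [37,32.3,0,0.83,1],
])

```text
time: 6.85
ee_pos: [0.5214, 0.2308, 0.1579]
orientation: [-3.141, 0.001, 1.571]
ft_force: [0.6, 0.1, -2.0]
opening: 0.488
```

```bash
python3 - <<'E'
from look import *
o=arm.observe();print(o["ee_pos"],o["orientation"],o["opening"],o["ft_force"])
c=look("w4",["blue_tray","yellow_tray","loupe_center","glass_dish"],zs=(0.,.013))
E
```

```text
[0.52144468 0.23084081 0.15794927] [-3.14092126e+00  5.87250466e-04  1.57127496e+00] 0.48807983388624065 [ 0.61009228  0.10330181 -2.03940507]
blue_tray 0.88 [253.0, 186.0, 194.0, 193.0] cen [np.float64(245.0), np.float64(175.4)] [0.5028, 0.2347] [0.5036, 0.238]
glass_dish 0.78 [412.0, 202.0, 79.0, 76.0] cen [np.float64(409.9), np.float64(201.0)] [0.6386, 0.2205] [0.6335, 0.2245]
```

View pics/w4.png

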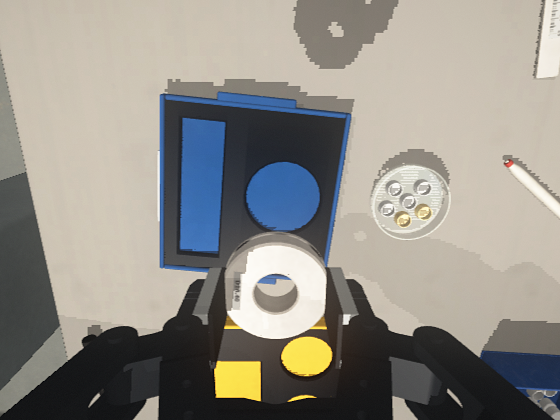

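The wrist view shows the ring held level. The blue cut-out circle is at about (283,196), the slot at (202,186), and the glass dish at (411,202), clear of the tray. I measure the cut-outs by colour.

```bash
cat > blobs.py <<'E'
from h import *
def blobs(c,col,amin=300,roi=None):
    hsv=cv2.cvtColor(c["img"],cv2.COLOR_BGR2HSV)
    lo,hi=dict(blue=((98,120,100),(125,255,255)),yellow=((20,120,120),(35,255,255)))[col]
    m=cv2.inRange(hsv,lo,hi);m=cv2.morphologyEx(m,cv2.MORPH_OPEN,np.ones((3,3)))
    out=[]
    for k in cv2.findContours(m,cv2.RETR_EXTERNAL,cv2.CHAIN_APPROX_NONE)[0]:
        a=cv2.contourArea(k)
        if a>amin:
            M=cv2.moments(k);out.append((a,np.array([M["m10"]/M["m00"],M["m01"]/M["m00"]]),k))
    return sorted(out,key=lambda t:-t[0])
def show(c,col,z,amin=300):
    for a,u,k in blobs(c,col,amin):
        P=np.array([atz(c,*p[0],z)[:2] for p in k]).astype(np.float32)
        M=cv2.moments((P*1e4).reshape(-1,1,2).astype(np.float32));X=np.array([M["m10"],M["m01"]])/M["m00"]/1e4
        (r,wh,an)=cv2.minAreaRect(P);fill=cv2.contourArea(P)/(wh[0]*wh[1])
        print(col,int(a),u.round(1),"cen",X.round(4),"rect",np.round(r,4),np.round(wh,4),round(an,1),"fill",round(fill,2))
E
python3 - <<'E'
from blobs import *;import pickle
c=pickle.load(open("pics/w4.pkl","rb"));show(c,"blue",.010);show(c,"yellow",.010)
c=snap("scene");show(c,"blue",.010,60);show(c,"yellow",.010,60)
c=snap("side");show(c,"blue",.010,60);show(c,"yellow",.010,60)
E
```

```text
blue 5222 [201.1 184.1] cen [0.4604 0.2344] rect [0.4605 0.2344] [0.1118 0.0334] 84.4 fill 0.96
blue 3875 [282.7 195.8] cen [0.5276 0.228 ] rect [0.5274 0.2283] [0.0605 0.0574] 0.1 fill 0.79
blue 1800 [275.2 121.3] cen [0.5248 0.2845] rect [0.5339 0.2744] [0.0914 0.1832] 45.1 fill 0.06
blue 513 [161.5 180.5] cen [0.4281 0.2344] rect [0.4284 0.2362] [0.1444 0.0026] 84.4 fill 0.93
yellow 1638 [237.9 379.3] cen [0.4847 0.0397] rect [0.4839 0.0386] [0.0482 0.0453] 89.3 fill 0.91
yellow 1492 [306.4 355.9] cen [0.5516 0.0681] rect [0.5513 0.068 ] [0.0484 0.0445] 0.1 fill 0.78
blue 219 [196.  217.6] cen [0.4618 0.235 ] rect [0.4622 0.2364] [0.1103 0.0327] 84.3 fill 0.87
blue 167 [209. 205.] cen [0.5295 0.2289] rect [0.5295 0.229 ] [0.0552 0.0604] 29.5 fill 0.78
blue 88 [301.3 182.1] cen [0.783  0.0071] rect [0.7841 0.0082] [0.0245 0.1045] 87.2 fill 0.62
blue 70 [286.9 173.4] cen [0.7975 0.0723] rect [0.7983 0.0714] [0.0205 0.0892] 83.9 fill 0.73
yellow 183 [252.3 235.9] cen [0.4856 0.0344] rect [0.486  0.0343] [0.0605 0.045 ] 89.6 fill 0.87
yellow 117 [254.1 217.9] cen [0.554  0.0678] rect [0.5533 0.0678] [0.0437 0.0462] 29.4 fill 0.84
yellow 111 [373.3 192.9] cen [ 0.8575 -0.2351] rect [ 0.8581 -0.2355] [0.0755 0.0313] 10.7 fill 0.8
yellow 100 [272.3 225.5] cen [ 0.5544 -0.    ] rect [ 0.5548 -0.0008] [0.0382 0.0423] 29.4 fill 0.85
blue 313 [322.6 285.4] cen [0.4592 0.2349] rect [0.4594 0.2355] [0.1108 0.0335] 82.4 fill 0.9
blue 241 [300.3 284.4] cen [0.5261 0.228 ] rect [0.5255 0.2268] [0.0566 0.058 ] 85.9 fill 0.79
yellow 76 [285.6 226.8] cen [ 0.5522 -0.0022] rect [ 0.5525 -0.0014] [0.0356 0.0376] 85.9 fill 0.86
```

Request:
apply_moves([
  [-0.2,0.5,4,0.1,1],
  [-0.2,0.6,9,0.1,1],
  [-0.2,0.6,12.5,0.1,1],
  [-0.2,0.6,13.8,0.1,1],
  [-0.2,0.6,14.4,0.1,1],
  [-0.2,0.6,14.4,0.1,1],
  [-0.2,0.6,14.4,0.1,1],
])

```text
time: 8.07
ee_pos: [0.5286, 0.2296, 0.0155]
orientation: [3.14, -0.001, 1.471]
ft_force: [0.3, -0.2, -1.6]
opening: 0.486
```

Request:
apply_moves([
  [0,0,0,0,-0.3],
  [0,0,0,0,-0.3],
  [0,0,0,0,-0.3],
  [0,0,-3,0,-0.3],
  [0,0,-8,0,-0.3],
  [0,0,-13,0,-0.3],
  [0,0,-14,0,-0.3],
  [0,0,-14,0,-0.3],
])

```text
time: 9.07
ee_pos: [0.528, 0.2293, 0.1546]
orientation: [3.141, -0.001, 1.471]
ft_force: [0.3, -1.5, -0.8]
opening: 0.647
```

```bash
python3 - <<'E'
from look import *; from blobs import *
o=arm.observe();print(o["ee_pos"],o["orientation"],o["opening"],o["ft_force"])
c=look("w5",["large_ring_center"],zs=(.008,.015,.022)); show(c,"blue",.01)
E
```

```text
[0.52796932 0.22932802 0.15459117] [ 3.14072933e+00 -5.37692706e-04  1.47078042e+00] 0.6469550607178666 [ 0.30635251 -1.45825627 -0.83550845]
large_ring_center 0.61 [279.0, 194.0, 58.0, 59.0] cen [np.float64(276.1), np.float64(195.6)] [0.5313, 0.2293] [0.5314, 0.2312] [0.5315, 0.2332]
blue 5257 [191.7 191.7] cen [0.4605 0.2343] rect [0.4604 0.2343] [0.1116 0.0333] 84.3 fill 0.97
blue 1865 [262.  127.7] cen [0.527  0.2769] rect [0.5401 0.2598] [0.1027 0.2028] 38.6 fill 0.05
blue 1000 [269.5 198.2] cen [0.5232 0.2255] rect [0.5274 0.2273] [0.0588 0.0602] 30.7 fill 0.2
blue 616 [250.9 279.6] cen [0.4991 0.1543] rect [0.5113 0.1526] [0.0079 0.0971] 84.3 fill 0.7
blue 500 [151.9 190.8] cen [0.4282 0.2353] rect [0.4283 0.236 ] [0.1455 0.0033] 84.3 fill 0.72
```

View pics/w5.png

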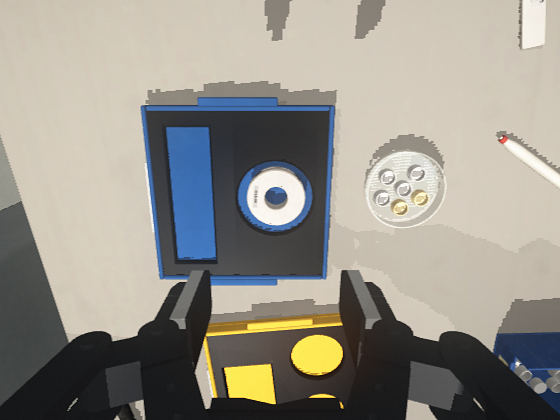

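The ring lies flat in the round cut-out with blue showing all round it (centre about (276,196)). Next is the plug gauge.

Request:
apply_moves([
  [-5,-1,0,0,-0.5],
  [-11,-2,0,0,-0.5],
  [-17,-3.2,0,0,-0.5],
  [-23,-4.3,0,0,-0.5],
  [-29,-5.4,0,0,-0.5],
  [-34.3,-6.4,0,0,-0.5],
  [-34.3,-6.4,0,0,-0.5],
  [-34.3,-6.4,0,0,-0.5],
])

```text
time: 10.18
ee_pos: [0.4293, -0.1056, 0.1533]
orientation: [-3.14, -0.001, 1.47]
ft_force: [-0.4, -0.6, 0.7]
opening: 0.747
```

```bash
python3 - <<'E'
from look import *; from blobs import *
o=arm.observe();print(o["ee_pos"],o["orientation"],o["opening"],o["ft_force"])
c=look("w6",["plug_gauge_center","yellow_tray"],zs=(.0,.008)); show(c,"yellow",.01)
for k,m in c["m"].items():
  if k[0][0]=="p":
    ct=max(cv2.findContours(m.astype(np.uint8),0,2)[0],key=cv2.contourArea)
    P=np.array([atz(c,*p[0],.008)[:2] for p in ct]).astype(np.float32);print(cv2.minAreaRect(P))
    d=np.array([atz(c,x,y,.008)[:2] for y,x in zip(*np.nonzero(m))]);w,V=np.linalg.eigh(np.cov(d.T));print(d.mean(0),V[:,1],np.degrees(np.arctan2(V[1,1],V[0,1])))
E
```

```text
[ 0.42927215 -0.1055552   0.15330317] [-3.13966547e+00 -5.71412280e-04  1.46967375e+00] 0.7473438443606705 [-0.35649788 -0.64885789  0.72282523]
plug_gauge_center 0.87 [270.0, 201.0, 47.0, 114.0] cen [np.float64(270.0), np.float64(199.6)] [0.424, -0.1129] [0.4243, -0.1106]
yellow_tray 0.76 [386.0, 57.0, 218.0, 114.0] cen [np.float64(384.0), np.float64(50.9)] [0.5214, -0.0101] [0.5191, -0.0105]
yellow 3265 [430.5  37.8] cen [ 0.5503 -0.0017] rect [ 0.5499 -0.0018] [0.0436 0.0446] 3.4 fill 0.77
yellow 2664 [333.4  20.9] cen [0.4823 0.0163] rect [0.4827 0.0169] [0.0289 0.0449] 88.7 fill 0.9
yellow 2348 [385.7  81. ] cen [ 0.518  -0.0289] rect [ 0.5191 -0.0116] [0.0746 0.1525] 84.2 fill 0.11
((0.4224986732006073, -0.11371756345033646), (0.10057797282934189, 0.018433168530464172), 67.11290740966797)
[ 0.4241243  -0.11001996] [0.37762857 0.92595716] 67.81313208770715
```

View pics/w6.png

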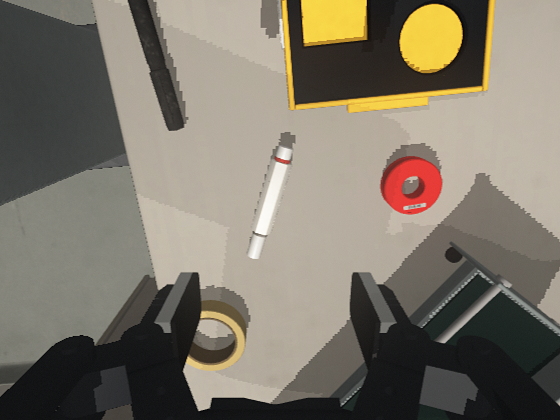

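The plug gauge runs from (286,146) to (252,260) with its red band near the top. Its mask is 100 × 18 mm and lies at 67.5°, which matches. I grasp it across the handle.

Request:
apply_moves([
  [-0.65,-0.5,4,0.18,-0.2],
  [-0.65,-0.5,9,0.29,-0.2],
  [-0.65,-0.5,13,0.29,-0.2],
  [-0.65,-0.5,14.9,0.29,-0.2],
  [-0.65,-0.5,14.9,0.29,-0.2],
  [-0.65,-0.5,14.9,0.29,1],
  [-0.65,-0.5,14.9,0.29,1],
  [-0.65,-0.5,14.9,0.29,1],
  [-0.65,-0.5,14.9,0.29,1],
  [-0.65,-0.5,14.9,0.29,1],
  [-0.65,-0.5,14.9,0.29,1],
])

```text
time: 11.7
ee_pos: [0.4251, -0.1116, 0.0065]
orientation: [3.14, -0.001, 1.181]
ft_force: [-0.4, 1.8, 5.3]
opening: 0.165
```

Request:
apply_moves([
  [0,0,-2,0,1],
  [0,0,-6,0,1],
  [0,0,-11,0,1],
  [0,0,-11,0,1],
])

```text
time: 12.2
ee_pos: [0.4267, -0.1123, 0.1192]
orientation: [3.134, -0.001, 1.181]
ft_force: [0.2, -0.4, -2.0]
opening: 0.171
```

```bash
python3 - <<'E'
from look import *
o=arm.observe();print(o["ee_pos"],o["orientation"],o["opening"],o["ft_force"])
c=look("w7",["plug_gauge_center"],zs=(.13,))
E
```

```text
[ 0.4267223  -0.11229795  0.11915816] [ 3.13407855e+00 -9.56165155e-04  1.18074803e+00] 0.17073945464556417 [ 0.24563815 -0.44258863 -2.00086989]
plug_gauge_center 0.61 [276.0, 283.0, 43.0, 209.0] cen [np.float64(275.4), np.float64(275.2)] [0.4297, -0.1061]
```

View pics/w7.png

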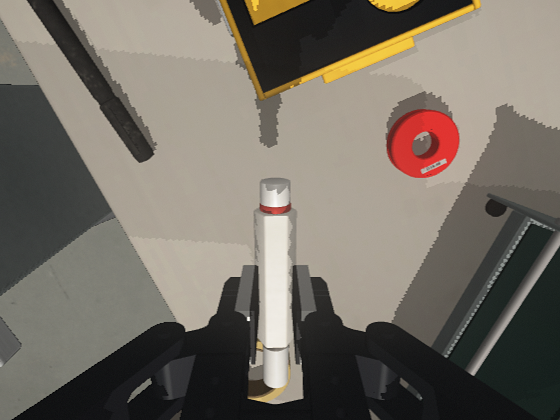

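The plug gauge is held level, from (275,180) to (275,388). I compute its centre offset along the tool.

```bash
python3 - <<'E'
from look import *
c=pickle.load(open("pics/w7.pkl","rb"))
# tool frame: camera pose relative TCP
p=np.array([.4267,-.1123,.1177]);R=Ro.from_euler('xyz',[np.pi,0,1.181]).as_matrix()
for z in(.118,.122,.126):
    a,b=[R.T@(atz(c,275,v,z)-p) for v in(180,388)];print(z,a.round(4),b.round(4),((a+b)/2).round(4),np.linalg.norm(a-b).round(4))
# move to slot
t=np.array([.4605,.2344])
print((R.T@np.r_[t-p[:2],0]).round(4))
E
```

```text
0.118 [ 0.0466  0.0001 -0.0003] [-0.0579  0.0001 -0.0003] [-0.0056  0.0001 -0.0003] 0.1045
0.122 [ 0.0476  0.     -0.0043] [-0.054   0.0001 -0.0043] [-0.0032  0.0001 -0.0043] 0.1015
0.126 [ 0.0485  0.     -0.0083] [-0.0501  0.     -0.0083] [-0.0008  0.     -0.0083] 0.0986
[ 0.3335 -0.1005 -0.    ]
```

Request:
apply_moves([
  [3,-1,0,-0.05,1],
  [8.5,-2.6,0,-0.17,1],
  [14,-4.2,0,-0.29,1],
  [19.5,-5.9,0,-0.29,1],
  [25,-7.6,0,-0.29,1],
  [30,-9,0,-0.29,1],
  [33.5,-10,0,-0.29,1],
  [33.5,-10,0,-0.29,1],
  [33.5,-10,4,-0.29,1],
  [33.5,-10,7,-0.29,1],
  [33.5,-10,7,-0.29,1],
])

```text
time: 13.68
ee_pos: [0.4567, 0.2342, 0.0427]
orientation: [-3.136, 0.004, 1.47]
ft_force: [-0.4, 0.5, -0.6]
opening: 0.169
```

```bash
python3 - <<'E'
from look import *
for i in range(3):
    o=arm.observe()
print(o["ee_pos"],o["orientation"],o["opening"],o["ft_force"])
c=look("w8",["plug_gauge_center"],zs=(.05,))
E
```

```text
[0.45668477 0.23421334 0.04274275] [-3.13630337  0.00358537  1.47009157] 0.16850938606638882 [-0.39123621  0.51994676 -0.62345226]
plug_gauge_center 0.66 [275.0, 281.0, 45.0, 211.0] cen [np.float64(275.4), np.float64(275.5)] [0.4573, 0.2399]
```

View pics/w8.png

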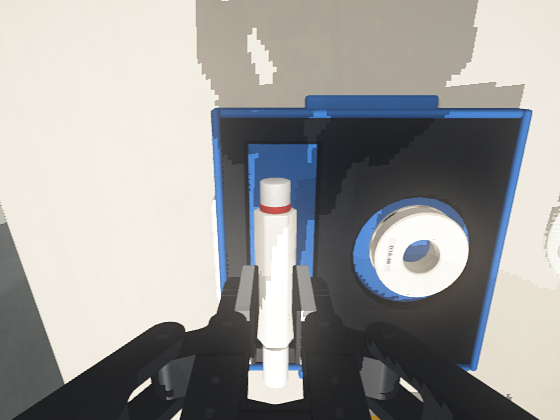

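The gauge hangs over the slot, 3–4 mm toward −x: slot mid column is 282 and the gauge is at 275. The large ring sits inside its cut-out. I shift and lower.

Request:
apply_moves([
  [0,0.4,1,0,1],
  [0,0.4,2.2,0,1],
  [0,0.4,2.9,0,1],
  [0,0.4,2.9,0,1],
  [0,0.4,2.9,0,1],
])

```text
time: 14.4
ee_pos: [0.4631, 0.2359, 0.0164]
orientation: [-3.142, -0.0, 1.471]
ft_force: [-0.1, 0.6, -1.8]
opening: 0.167
```

Request:
apply_moves([
  [0,0,0,0,0.3],
  [0,0,0,0,0.3],
  [0,0,0,0,0.3],
  [0,0,-2,0,0.3],
  [0,0,-7,0,0.3],
  [0,0,-13,0,0.3],
  [0,0,-14,0,0.3],
  [0,0,-14,0,0.3],
])

```text
time: 15.4
ee_pos: [0.4634, 0.236, 0.1567]
orientation: [3.14, -0.001, 1.471]
ft_force: [0.6, 0.5, -0.5]
opening: 0.353
```

```bash
python3 - <<'E'
from look import *; from blobs import *
o=arm.observe();print(o["ee_pos"],o["orientation"],o["opening"],o["ft_force"])
c=look("w9",["plug_gauge_center","large_ring_center","loupe_center"],zs=(.008,.016,.022));show(c,"blue",.01)
E
```

```text
[0.46338571 0.23598406 0.15670349] [ 3.14037304e+00 -8.32883394e-04  1.47077110e+00] 0.3525686827208671 [ 0.62629     0.54381604 -0.4506502 ]
plug_gauge_center 0.87 [273.0, 196.0, 19.0, 122.0] cen [np.float64(274.7), np.float64(194.0)] [0.4619, 0.2336] [0.4621, 0.2359] [0.4623, 0.2376]
large_ring_center 0.69 [358.0, 195.0, 56.0, 58.0] cen [np.float64(356.8), np.float64(194.8)] [0.5319, 0.2281] [0.5302, 0.2305] [0.529, 0.2324]
loupe_center 0.54 [322.0, 189.0, 195.0, 189.0] cen [np.float64(320.8), np.float64(185.9)] [0.5021, 0.2361] [0.5013, 0.2383] [0.5006, 0.24]
blue 2528 [267.3 188.7] cen [0.4571 0.2358] rect [0.4599 0.2345] [0.1115 0.0333] 84.1 fill 0.47
blue 1852 [346.6 127.2] cen [0.5275 0.2774] rect [0.5405 0.2599] [0.1025 0.2019] 38.8 fill 0.05
blue 831 [338.2 196.6] cen [0.5147 0.2272] rect [0.5228 0.2283] [0.058  0.0522] 85.8 fill 0.19
blue 419 [232.4 184.8] cen [0.4292 0.241 ] rect [0.4292 0.2416] [0.1331 0.0031] 84.4 fill 0.7
```

View pics/w9.png

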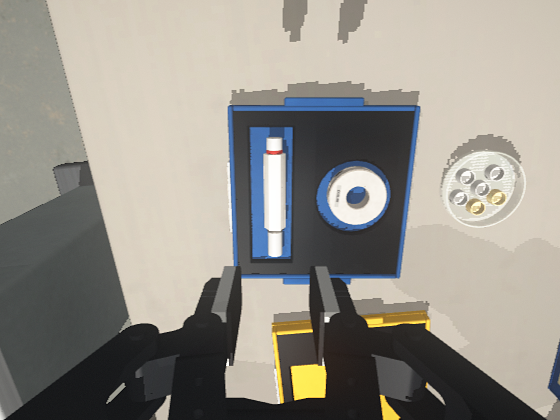

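The plug gauge lies in its slot with blue on all sides (274,196), and the large ring sits in its cut-out. Next is the small ring.

Request:
apply_moves([
  [-4,0.3,0,-0.1,0],
  [-10,0.7,0,-0.25,-0.4],
  [-16,1.1,0,-0.4,-0.4],
  [-22,1.5,0,-0.55,-0.4],
  [-28,1.9,0,-0.7,-0.4],
  [-34,2.3,0,-0.85,-0.4],
  [-40,2.7,0,-0.93,-0.4],
  [-46,3.1,0,-0.93,-0.4],
  [-52,3.5,0,-0.93,-0.4],
  [-58,3.9,0,-0.93,-0.4],
  [-63.7,4.4,0,-0.93,-0.4],
  [-63.7,4.4,0,-0.93,-0.4],
])

```text
time: 17.1
ee_pos: [0.4423, -0.4057, 0.1541]
orientation: [-3.141, -0.002, 2.397]
ft_force: [0.0, 0.3, -0.9]
opening: 0.701
```

Request:
apply_moves([
  [0,0,0,0,-0.4],
  [0,0,0,0,-0.4],
])

```text
time: 17.35
ee_pos: [0.4432, -0.4011, 0.1559]
orientation: [3.142, -0.001, 2.402]
ft_force: [0.1, 0.5, 0.2]
opening: 0.703
```

```bash
python3 - <<'E'
from look import *; from fit import *
o=arm.observe();print(o["ee_pos"],o["orientation"],o["opening"],o["ft_force"])
c=look("w10",["small_ring_center","master_center","large_ring_center"],zs=(.05,.056,.062))
c1=pickle.load(open("pics/w1.pkl","rb"))
k=("small_ring_center",0)
if k in c["m"]:
    for v in([(c,c["m"][k])],[(c1,c1["m"][k]),(c,c["m"][k])]):print(cyl(v,.017,.012,[.443,-.402,.05]))
for q in [q for q in c["m"] if q[0][0]=="m"]: print(q,cyl([(c1,c1["m"]["master_center",0]),(c,c["m"][q])],.015,.043,[.505,-.325,.05]))
E
```

```text
[ 0.44322087 -0.40109824  0.15590174] [ 3.14151234e+00 -1.21937412e-03  2.40194556e+00] 0.7025270170666529 [0.05747786 0.51661255 0.15933729]
small_ring_center 0.82 [273.0, 214.0, 45.0, 45.0] cen [np.float64(274.6), np.float64(210.1)] [0.4443, -0.4042] [0.4428, -0.4028] [0.4413, -0.4014]
master_center 0.67 [424.0, 204.0, 61.0, 52.0] cen [np.float64(424.0), np.float64(203.4)] [0.5106, -0.3198] [0.5075, -0.3205] [0.5045, -0.3212]
large_ring_center 0.61 [529.0, 314.0, 62.0, 40.0] cen [np.float64(527.8), np.float64(312.8)] [0.6413, -0.3116] [0.6351, -0.3125] [0.6288, -0.3134]
(array([ 0.44606567, -0.40526481,  0.0275667 ]), array([ 0.18966171, -0.18658341, -0.18940652,  0.18608023]))
(array([ 0.44224504, -0.40279229,  0.04281754]), array([ 0.31170551, -0.89870363,  1.27775601,  0.37572529, -2.37073104,
       -1.01040347,  0.08928475,  2.24800331]))
('master_center', 0) (array([ 0.50291604, -0.32212464,  0.03312052]), array([ 0.21485422, -2.44011892,  1.2602833 ,  2.3221802 , -6.03464169,
       -5.09988711,  0.0788179 ,  1.19730836]))
```

Request:
apply_moves([
  [-0.1,-0.15,4,0,-0.4],
  [-0.1,-0.15,8,0,-0.4],
  [-0.1,-0.15,10.3,0,-0.4],
  [-0.1,-0.15,10.3,0,-0.4],
  [-0.1,-0.15,10.3,0,-0.4],
  [-0.1,-0.15,10.3,0,1],
  [-0.1,-0.15,10.3,0,1],
  [-0.1,-0.15,10.3,0,1],
  [-0.1,-0.15,10.3,0,1],
  [-0.1,-0.15,10.3,0,1],
  [-0.1,-0.15,10.3,0,1],
])

```text
time: 18.92
ee_pos: [0.4436, -0.4046, 0.055]
orientation: [3.141, 0.002, 2.401]
ft_force: [-1.1, 2.1, 8.0]
opening: 0.348
```

Request:
apply_moves([
  [0,0,-2,0,1],
  [0,0,-6,0,1],
  [0,0,-10.5,0,1],
  [0,0,-10.5,0,1],
])

```text
time: 19.42
ee_pos: [0.4446, -0.4057, 0.1625]
orientation: [-3.142, 0.007, 2.401]
ft_force: [0.2, -0.2, -0.7]
opening: 0.35
```

```bash
python3 - <<'E'
from look import *; from fit import *
o=arm.observe();print(o["ee_pos"],o["orientation"],o["opening"],o["ft_force"])
c=look("w11",["small_ring_center","master_center"],zs=(.05,.16))
E
```

```text
[ 0.44460404 -0.40567722  0.1625418 ] [-3.14154383  0.00719575  2.40073368] 0.3503659783826492 [ 0.16296673 -0.2145844  -0.73911875]
small_ring_center 0.94 [276.0, 278.0, 72.0, 83.0] cen [np.float64(275.5), np.float64(276.8)] [0.4885, -0.4454] [0.4431, -0.4042]
small_ring_center 0.43 [358.0, 197.0, 405.0, 171.0] cen [np.float64(365.1), np.float64(193.0)] [0.4796, -0.3573] [0.438, -0.3544]
master_center 0.95 [426.0, 193.0, 59.0, 52.0] cen [np.float64(425.1), np.float64(193.2)] [0.5106, -0.3191] [0.4556, -0.3328]
```

Request:
apply_moves([
  [2,3.5,0,0.05,1],
  [5,8.7,0,0.2,1],
  [8,14,0,0.36,1],
  [11,19.3,0,0.52,1],
  [14,24.6,0,0.68,1],
  [17,29.9,0,0.84,1],
  [20,35.2,0,0.85,1],
  [23,40.4,0,0.85,1],
  [24,42.1,0,0.85,1],
  [24,42.1,0,0.85,1],
  [24,42.1,0,0.85,1],
])

```text
time: 20.95
ee_pos: [0.5494, 0.0673, 0.1577]
orientation: [-3.14, 0.001, 1.55]
ft_force: [0.2, -0.1, -0.9]
opening: 0.347
```

```bash
python3 - <<'E'
from look import *; from blobs import *
o=arm.observe();print(o["ee_pos"],o["orientation"],o["opening"],o["ft_force"])
c=look("w12",["small_ring_center","yellow_tray"],zs=(.01,.16)); show(c,"yellow",.01)
E
```

```text
[0.5494128  0.06732958 0.15768831] [-3.14014823e+00  5.94714479e-04  1.54994914e+00] 0.3466747118160324 [ 0.20761681 -0.12171355 -0.91188279]
small_ring_center 0.76 [274.0, 279.0, 73.0, 80.0] cen [np.float64(275.5), np.float64(277.3)] [0.5469, -0.0118] [0.5492, 0.0713]
yellow_tray 0.96 [235.0, 227.0, 185.0, 176.0] cen [np.float64(233.0), np.float64(208.5)] [0.5145, 0.0386] [0.5336, 0.0955]
yellow 3105 [199.6 230.8] cen [0.4842 0.0348] rect [0.4842 0.0346] [0.0559 0.0449] 89.7 fill 0.96
yellow 2472 [278.5 192.3] cen [0.5519 0.0678] rect [0.5516 0.0676] [0.0468 0.0479] 88.9 fill 0.77
yellow 1571 [256.8 160.9] cen [0.5376 0.0921] rect [0.5452 0.086 ] [0.0844 0.1745] 54.1 fill 0.07
yellow 542 [160.3 241.4] cen [0.4501 0.0177] rect [0.4596 0.0311] [0.0277 0.1465] 0.1 fill 0.11
```

View pics/w12.png

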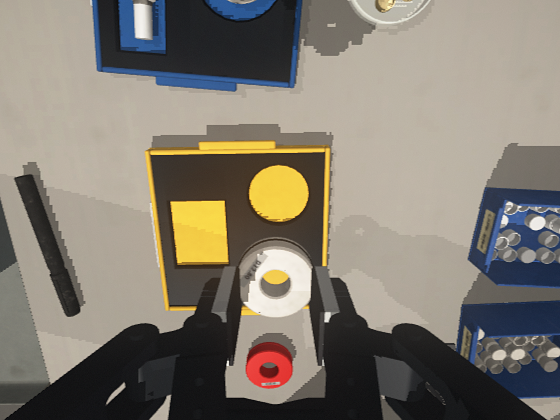

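The yellow cut-out circle is at (279,192), the rectangle at (199,231), and the ring is held level at (275,279). I lower it with a small correction.

Request:
apply_moves([
  [-0.15,0.25,4,0,1],
  [-0.15,0.25,9,0,1],
  [-0.15,0.25,12.5,0,1],
  [-0.15,0.25,13.8,0,1],
  [-0.15,0.25,14.5,0,1],
  [-0.15,0.25,14.5,0,1],
  [-0.15,0.25,14.5,0,1],
])

```text
time: 21.98
ee_pos: [0.5533, 0.067, 0.0144]
orientation: [3.14, -0.0, 1.551]
ft_force: [0.6, -0.0, -0.1]
opening: 0.349
```

Request:
apply_moves([
  [0,0,0,0,0],
  [0,0,0,0,0],
  [0,0,0,0,0],
  [0,0,-2,0,0],
  [0,0,-7,0,0],
  [0,0,-13,0,0],
  [0,0,-14.5,0,0],
  [0,0,-14.5,0,0],
])

```text
time: 22.98
ee_pos: [0.553, 0.067, 0.159]
orientation: [3.14, -0.0, 1.551]
ft_force: [0.6, 0.3, 0.3]
opening: 0.501
```

```bash
python3 - <<'E'
from look import *; from blobs import *
o=arm.observe();print(o["ee_pos"],o["orientation"],o["opening"],o["ft_force"])
c=look("w13",["small_ring_center","yellow_tray"],zs=(.008,.014,.02)); show(c,"yellow",.01)
E
```

```text
[0.55301054 0.06700183 0.15904432] [ 3.13963925e+00 -3.22305082e-04  1.55079762e+00] 0.5012868759207294 [0.63614155 0.27659098 0.29656198]
small_ring_center 0.73 [276.0, 190.0, 40.0, 42.0] cen [np.float64(275.5), np.float64(190.6)] [0.5537, 0.0691] [0.5537, 0.0707] [0.5537, 0.0723]
yellow_tray 0.89 [232.0, 227.0, 183.0, 175.0] cen [np.float64(235.8), np.float64(222.5)] [0.5156, 0.0373] [0.5164, 0.0396] [0.5172, 0.0419]
yellow 3079 [195.  230.3] cen [0.4842 0.0346] rect [0.4841 0.0346] [0.0557 0.0451] 89.8 fill 0.96
yellow 1653 [257.4 169.9] cen [0.5436 0.0805] rect [0.5573 0.0658] [0.1033 0.2031] 44.0 fill 0.05
yellow 1615 [274.8 265.7] cen [5.517e-01 3.000e-04] rect [5.515e-01 5.000e-04] [0.0402 0.0435] 88.8 fill 0.8
yellow 811 [268.4 197. ] cen [0.5479 0.0633] rect [0.5515 0.0682] [0.0482 0.045 ] 1.5 fill 0.27
yellow 475 [152.  228.8] cen [0.4477 0.0304] rect [0.4477 0.0317] [0.1462 0.0036] 89.8 fill 0.71
yellow 448 [258.5 308.8] cen [ 0.5357 -0.043 ] rect [ 0.5467 -0.0434] [0.0099 0.0804] 89.9 fill 0.55
```

The network puts the small ring at (.5537,.070), inside the 50 mm cut-out at (.5517,.068). Next is the master.

Request:
apply_moves([
  [-4,-0.4,0,-0.1,-0.4],
  [-10,-1,0,-0.25,-0.4],
  [-16,-1.6,0,-0.43,-0.4],
  [-22,-2.3,0,-0.6,-0.4],
  [-28,-2.9,0,-0.78,-0.4],
  [-34,-3.5,0,-0.85,-0.4],
  [-39.1,-4.1,0,-0.85,-0.4],
  [-39.1,-4.1,0,-0.85,-0.4],
  [-39.1,-4.1,0,-0.85,-0.4],
  [-39.1,-4.1,0,-0.85,-0.4],
])

```text
time: 24.38
ee_pos: [0.5036, -0.3219, 0.1576]
orientation: [-3.141, -0.001, 2.402]
ft_force: [0.6, 0.7, 0.1]
opening: 0.7
```

```bash
python3 - <<'E'
from look import *; from fit import *
o=arm.observe();print(o["ee_pos"],o["orientation"],o["opening"],o["ft_force"])
c=look("w14",["master_center","stock_rack"],zs=(.05,.075,.093))
i=c["img"]; b=hullbox(c["m"]["master_center",0]) if ("master_center",0) in c["m"] else None; print(b)
cv2.imwrite("pics/w14c.png",cv2.resize(i[110:310,180:380],None,fx=3,fy=3,interpolation=cv2.INTER_CUBIC))
E
```

```text
[ 0.50361416 -0.32187317  0.15763583] [-3.14148226e+00 -1.46991832e-03  2.40211653e+00] 0.6998671538187887 [0.57741571 0.68229833 0.07023538]
master_center 0.66 [274.0, 215.0, 43.0, 52.0] cen [np.float64(273.5), np.float64(214.5)] [0.5056, -0.3256] [0.4994, -0.3198] [0.4949, -0.3156]
stock_rack 0.61 [276.0, 218.0, 547.0, 176.0] cen [np.float64(270.2), np.float64(214.0)] [0.5085, -0.3262] [0.502, -0.3203] [0.4973, -0.3161]
[251. 187. 296. 242.]
```

View pics/w14c.png

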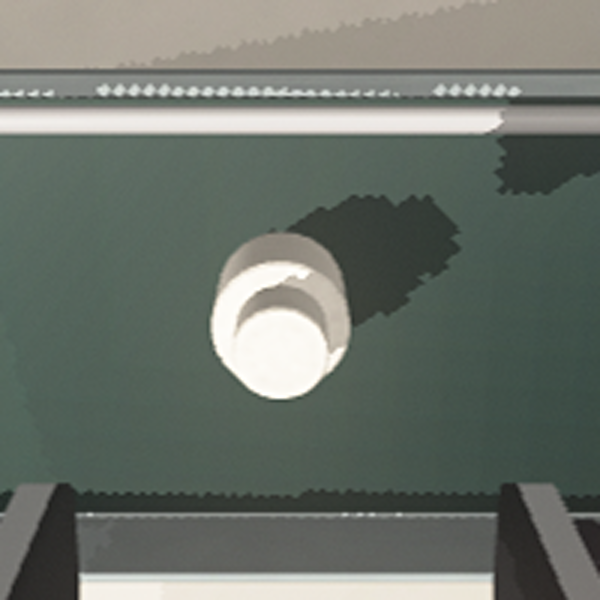

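The crop shows the master upright: top face centred at about (273.7,227.7), foot edge at (273.7,187.7), wide part spanning columns 251–297.

```bash
python3 - <<'E'
from look import *
c=pickle.load(open("pics/w14.pkl","rb"));ψ=2.402
ex=np.array([np.cos(ψ),np.sin(ψ)]);ey=np.array([np.sin(ψ),-np.cos(ψ)]);p=np.array([.5036,-.3219])
for z in(.09,.093):
    t=atz(c,273.7,227.7,z)[:2];print("top",z,t.round(4),(ex@(t-p)).round(4),(ey@(t-p)).round(4))
t=atz(c,273.7,187.7,.05)[:2]-.015*ex;print("foot",t.round(4),ex@(t-p),ey@(t-p))
for z in(.065,.07,.075,.08): # step face: front rim at row 262/3+110, width 46px
    t=atz(c,273.7,197.3,z)[:2]-.015*ex;w=np.linalg.norm(atz(c,250.7,218,z)-atz(c,296.7,218,z));print("step",z,(ex@(t-p)).round(4),w.round(4))
E
```

```text
top 0.09 [ 0.502 -0.322] 0.0011 -0.0012
top 0.093 [ 0.5011 -0.3212] 0.0023 -0.0012
foot [ 0.5019 -0.3222] 0.0010207524416325816 -0.0013314585684129556
step 0.065 -0.0017 0.0313
step 0.07 -0.0003 0.0306
step 0.075 0.0012 0.0299
step 0.08 0.0026 0.0293
```

Request:
apply_moves([
  [0.12,-0.13,4,0,-0.4],
  [0.12,-0.13,8,0,-0.4],
  [0.12,-0.13,10,0,-0.4],
  [0.12,-0.13,10,0,-0.4],
  [0.12,-0.13,10,0,1],
  [0.12,-0.13,10,0,1],
  [0.12,-0.13,10,0,1],
  [0.12,-0.13,10,0,1],
  [0.12,-0.13,10,0,1],
  [0.12,-0.13,10,0,1],
  [0.12,-0.13,10,0,1],
])

```text
time: 25.9
ee_pos: [0.5028, -0.3236, 0.06]
orientation: [3.141, 0.002, 2.401]
ft_force: [0.3, 2.8, 5.7]
opening: 0.324
```

Request:
apply_moves([
  [0,0,-2,0,1],
  [0,0,-6,0,1],
  [0,0,-10.5,0,1],
  [0,0,-10.5,0,1],
])

```text
time: 26.4
ee_pos: [0.5037, -0.3245, 0.1674]
orientation: [3.141, 0.007, 2.401]
ft_force: [0.0, 0.5, -2.6]
opening: 0.317
```

```bash
python3 - <<'E'
from look import *
o=arm.observe();print(o["ee_pos"],o["orientation"],o["opening"],o["ft_force"])
c=look("w15",["master_center"],zs=(.16,))
ψ=o["orientation"][2];p=o["ee_pos"][:2];d=np.array([.5515,-.0003])-p
print(d@[np.cos(ψ),np.sin(ψ)],d@[np.sin(ψ),-np.cos(ψ)])
E
```

```text
[ 0.50369302 -0.32453026  0.1674049 ] [3.14053608 0.00696958 2.40073445] 0.3170516392794717 [ 0.03539375  0.5120784  -2.55528291]
master_center 0.81 [276.0, 294.0, 69.0, 105.0] cen [np.float64(275.6), np.float64(292.6)] [0.5102, -0.3305]
0.1835536738819988 0.2715120996154947
```

Request:
apply_moves([
  [2.5,3.7,0,0.1,1],
  [5.5,8.1,0,0.25,1],
  [8.5,12.5,0,0.4,1],
  [11.5,17,0,0.55,1],
  [14.5,21.4,0,0.7,1],
  [17,25,0,0.85,1],
  [18.4,27.1,0,0.85,1],
  [18.4,27.1,0,0.85,1],
  [18.4,27.1,0,0.85,1],
  [18.4,27.1,0,0.85,1],
])

```text
time: 27.75
ee_pos: [0.5487, -0.0001, 0.1628]
orientation: [-3.141, 0.0, 1.55]
ft_force: [-0.2, -0.3, -2.4]
opening: 0.319
```

```bash
python3 - <<'E'
from look import *; from blobs import *
o=arm.observe();print(o["ee_pos"],o["orientation"],o["opening"],o["ft_force"])
c=look("w16",["master_center","small_ring_center"],zs=(.014,.16)); show(c,"yellow",.01)
E
```

```text
[ 5.48654589e-01 -5.95143210e-05  1.62827026e-01] [-3.14064808e+00  1.82547639e-04  1.54969893e+00] 0.31904615276595594 [-0.24881422 -0.2733949  -2.41780291]
master_center 0.97 [275.0, 293.0, 65.0, 109.0] cen [np.float64(275.8), np.float64(292.5)] [0.5465, -0.0939] [0.5485, -0.006]
yellow 3759 [194.6 151.1] cen [0.4842 0.0343] rect [0.4842 0.0343] [0.0564 0.0449] 89.8 fill 0.97
yellow 3535 [236.2 127.7] cen [0.5183 0.0358] rect [0.5194 0.032 ] [0.1591 0.1467] 89.8 fill 0.1
yellow 2994 [277.7 107.7] cen [0.5518 0.0671] rect [0.5517 0.0665] [0.0472 0.0477] 88.8 fill 0.77
yellow 1985 [279.  191.4] cen [ 5.517e-01 -1.000e-04] rect [5.513e-01 3.000e-04] [0.0415 0.0445] 88.9 fill 0.78
```

View pics/w16.png

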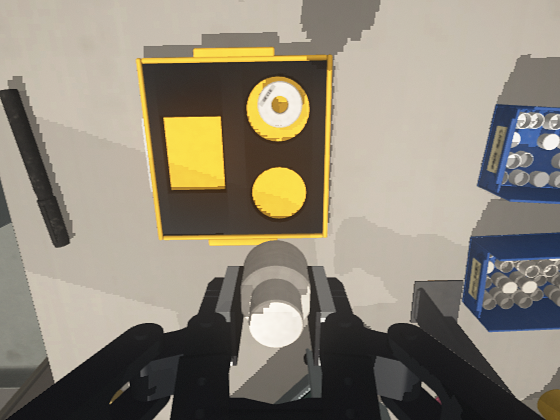

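The small ring is seated in its cut-out (280,105), the empty master cut-out is at (279,192), and the master is held upright. I lower it.

Request:
apply_moves([
  [-0.1,0.3,4,0,1],
  [-0.1,0.3,9,0,1],
  [-0.1,0.3,12.5,0,1],
  [-0.1,0.3,13.8,0,1],
  [-0.1,0.3,14.6,0,1],
  [-0.1,0.3,14.6,0,1],
  [-0.1,0.3,14.6,0,1],
  [-0.1,0.3,14.6,0,1],
])

```text
time: 28.9
ee_pos: [0.5526, -0.0002, 0.018]
orientation: [3.14, -0.0, 1.551]
ft_force: [0.1, 1.2, 0.5]
opening: 0.321
```

Request:
apply_moves([
  [0,0,0,0,0],
  [0,0,0,0,0],
  [0,0,0,0,0],
  [0,0,0,0,0],
  [0,0,-4,0,0],
  [0,0,-9,0,0],
  [0,0,-14,0,0],
  [0,0,-14,0,0],
])

```text
time: 29.9
ee_pos: [0.5543, -0.0002, 0.1612]
orientation: [3.135, -0.0, 1.551]
ft_force: [0.9, 0.0, -1.0]
opening: 0.504
```

```bash
python3 - <<'E'
from look import *; from blobs import *
o=arm.observe();print(o["ee_pos"],o["orientation"],o["opening"],o["ft_force"])
c=look("w17",["master_center","small_ring_center"],zs=(.008,.033,.051)); show(c,"yellow",.01)
for k,m in c["m"].items():
    ys,xs=np.nonzero(m);print(k,xs.min(),xs.max(),ys.min(),ys.max())
print("exp top",proj(c,[.5517,0,.051]),"foot front",proj(c,[.5517,.015,.008]),proj(c,[.5517,-.009,.051]))
E
```

```text
[ 5.54294873e-01 -2.35783036e-04  1.61248289e-01] [ 3.13455804e+00 -1.27220744e-04  1.55074978e+00] 0.5043328153524823 [ 0.91626795  0.0224553  -0.95823826]
master_center 0.79 [272.0, 196.0, 36.0, 45.0] cen [np.float64(272.1), np.float64(194.9)] [0.5528, -0.0039] [0.553, 0.0032] [0.5531, 0.0084]
small_ring_center 0.57 [270.0, 106.0, 44.0, 44.0] cen [np.float64(271.0), np.float64(104.3)] [0.5526, 0.0686] [0.5528, 0.0696] [0.5529, 0.0704]
yellow 3823 [185.4 151.4] cen [0.4842 0.0343] rect [0.4842 0.0342] [0.0564 0.0449] 89.6 fill 0.97
yellow 3657 [226.6 128.4] cen [0.5179 0.0352] rect [0.5193 0.032 ] [0.1591 0.1468] 89.8 fill 0.1
yellow 1254 [266.5 113.5] cen [0.55   0.0627] rect [0.5518 0.0666] [0.0469 0.0482] 88.9 fill 0.32
yellow 537 [267.7 185.7] cen [0.5493 0.0053] rect [0.5514 0.0028] [0.0443 0.0356] 0.4 fill 0.24
('master_center', 0) 254 290 173 217
('small_ring_center', 0) 249 293 81 127
exp top [270.54161571 207.40245127] foot front [270.38262585 174.13272009] [270.82789957 219.10518073]
```

The master's mask (rows 173–217) matches an upright master seated in its cut-out (expected 174–219). Next is the loupe.

Request:
apply_moves([
  [4,-0.8,0,0,-0.4],
  [10,-1.9,0,0,-0.4],
  [16,-3,0,0,-0.4],
  [22,-4.2,0,0,-0.4],
  [28,-5.3,0,0,-0.4],
  [34,-6.4,0,0,-0.4],
  [40,-7.6,0,0,-0.4],
  [42.4,-8,0,0,-0.4],
  [42.4,-8,0,0,-0.4],
  [42.4,-8,0,0,-0.4],
])

```text
time: 31.3
ee_pos: [0.4804, 0.4239, 0.1564]
orientation: [-3.14, 0.002, 1.55]
ft_force: [-0.1, -1.0, -0.3]
opening: 0.696
```

```bash
python3 - <<'E'
from look import *
o=arm.observe();print(o["ee_pos"],o["orientation"],o["joint_pos"].round(2),o["opening"])
c=look("w18",["loupe_center"],zs=(0,.007,.014))
ψ=o["orientation"][2];p=o["ee_pos"][:2]
for k,m in c["m"].items():
    ct=max(cv2.findContours(m.astype(np.uint8),0,2)[0],key=cv2.contourArea)
    P=np.array([atz(c,*q[0],.01)[:2] for q in ct]).astype(np.float32);r=cv2.minAreaRect(P);print(r)
    d=np.array([atz(c,x,y,.01)[:2] for y,x in zip(*np.nonzero(m))]);w,V=np.linalg.eigh(np.cov(d.T));print(d.mean(0),np.degrees(np.arctan2(V[1,1],V[0,1])))
cv2.imwrite("pics/w18c.png",cv2.resize(c["img"][100:300,180:380],None,fx=3,fy=3,interpolation=cv2.INTER_CUBIC))
E
```

```text
[0.48041653 0.42387419 0.15639312] [-3.14025798e+00  1.67800098e-03  1.55010575e+00] [ 0.72  0.47  0.14  1.25 -0.    2.31] 0.6955419069247739
loupe_center 0.92 [278.0, 196.0, 54.0, 48.0] cen [np.float64(278.6), np.float64(193.6)] [0.4826, 0.4195] [0.4826, 0.4215] [0.4826, 0.4235]
((0.4826153814792633, 0.4236457645893097), (0.04486338794231415, 0.032931193709373474), 34.17797088623047)
[0.4829602  0.42388072] -138.08017629600525
```

View pics/w18c.png

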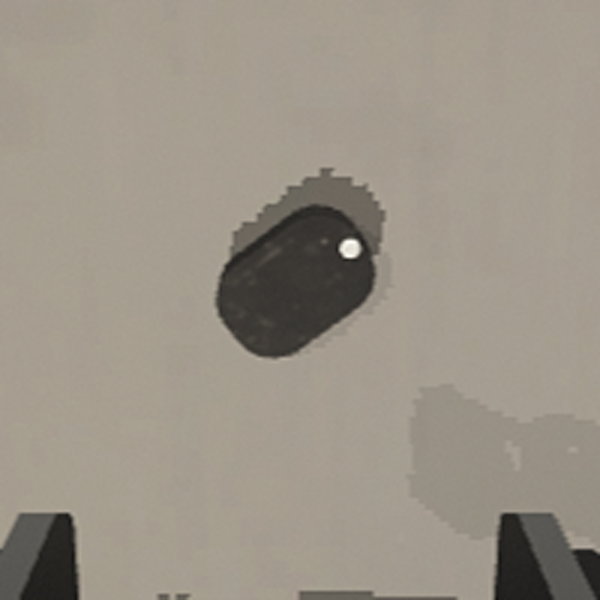

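The loupe lies flat at crop centre, about (278,194) in the full image, long axis about 36° above image right. I pin down the angle with a dark threshold.

```bash
python3 - <<'E'
from look import *
c=pickle.load(open("pics/w18.pkl","rb"));g=cv2.cvtColor(c["img"],cv2.COLOR_BGR2GRAY)
m=np.zeros_like(g);m[150:250,240:320]=(g[150:250,240:320]<75)*255
m=cv2.morphologyEx(m,cv2.MORPH_CLOSE,np.ones((9,9)))
ct=max(cv2.findContours(m,0,2)[0],key=cv2.contourArea)
for z in(.007,.012):
    P=np.array([atz(c,*q[0],z)[:2] for q in ct]);r=cv2.minAreaRect(P.astype(np.float32))
    mm=np.zeros_like(g);cv2.drawContours(mm,[ct],-1,1,-1)
    d=np.array([atz(c,x,y,z)[:2] for y,x in zip(*np.nonzero(mm))]);w,V=np.linalg.eigh(np.cov(d.T));print(z,r,d.mean(0).round(4),np.degrees(np.arctan(V[1,1]/V[0,1])),4*np.sqrt(w))
E
```

```text
0.007 ((0.48240044713020325, 0.4230770468711853), (0.045203179121017456, 0.031931862235069275), 36.21523666381836) [0.4826 0.4234] 41.21282111761371 [0.03450621 0.04798714]
0.012 ((0.4823973774909973, 0.4244842529296875), (0.04442425072193146, 0.031381621956825256), 36.215248107910156) [0.4826 0.4248] 41.2128211176137 [0.0339116  0.04716023]
```

Request:
apply_moves([
  [0,0,0,-0.18,-0.4],
  [0,0,0,-0.36,-0.4],
  [0,0,0,-0.54,-0.4],
  [0,0,0,-0.72,-0.4],
  [0,0,0,-0.9,-0.4],
  [0,0,0,-1.08,-0.4],
  [0,0,0,-1.26,-0.4],
  [0,0,0,-1.44,-0.4],
  [0,0,0,-1.62,-0.4],
  [0,0,0,-1.8,-0.4],
  [0,0,0,-1.98,-0.4],
  [0,0,0,-2.16,-0.4],
])

```text
time: 32.9
ee_pos: [0.4811, 0.4239, 0.1576]
orientation: [-3.142, 0.0, -2.568]
ft_force: [0.6, -0.5, -0.7]
opening: 0.699
```

```bash
python3 - <<'E'
from look import *
o=arm.observe();print(o["ee_pos"],o["orientation"],o["joint_pos"].round(2),o["opening"])
c=look("w19",["loupe_center"],zs=(0.007,.010))
g=cv2.cvtColor(c["img"],cv2.COLOR_BGR2GRAY)
b=hull=np.array([np.r_[np.nonzero(m)[1].min()-8,np.nonzero(m)[1].max()+8,np.nonzero(m)[0].min()-8,np.nonzero(m)[0].max()+8] for m in c["m"].values()][:1])[0]
m=np.zeros_like(g);s=np.s_[b[2]:b[3],b[0]:b[1]];m[s]=(g[s]<75)*255
m=cv2.morphologyEx(m,cv2.MORPH_CLOSE,np.ones((9,9)));n=cv2.connectedComponentsWithStats(m);k=1+np.argmax(n[2][1:,4]);mm=n[1]==k
d=np.array([atz(c,x,y,.009)[:2] for y,x in zip(*np.nonzero(mm))]);w,V=np.linalg.eigh(np.cov(d.T));print(d.mean(0).round(4),np.degrees(np.arctan(V[1,1]/V[0,1])),4*np.sqrt(w),cv2.minAreaRect(d.astype(np.float32)))
ψ=o["orientation"][2];e=d.mean(0)-o["ee_pos"][:2];print("tool off",e@[np.cos(ψ),np.sin(ψ)],e@[np.sin(ψ),-np.cos(ψ)])
E
```

```text
[0.48106889 0.42386106 0.15760051] [-3.14157003e+00  9.14775841e-05 -2.56836740e+00] [ 0.72  0.47  0.14  1.25 -0.    0.15] 0.6991299322299201
loupe_center 0.97 [273.0, 197.0, 38.0, 54.0] cen [np.float64(273.8), np.float64(194.2)] [0.484, 0.4237] [0.4833, 0.4233]
[0.4815 0.4224] 35.6830319197096 [0.03192044 0.04978407] ((0.48216894268989563, 0.4224202632904053), (0.04628886282444, 0.029478896409273148), 33.670536041259766)
tool off 0.00046193532957937634 -0.0014771832335278316
```

Request:
apply_moves([
  [0,-0.13,4,-0.055,-0.4],
  [0,-0.13,9,-0.055,-0.4],
  [0,-0.13,13,-0.055,-0.4],
  [0,-0.13,15.2,-0.055,-0.4],
  [0,-0.13,15.2,-0.055,-0.4],
  [0,-0.13,15.2,-0.055,1],
  [0,-0.13,15.2,-0.055,1],
  [0,-0.13,15.2,-0.055,1],
  [0,-0.13,15.2,-0.055,1],
  [0,-0.13,15.2,-0.055,1],
  [0,-0.13,15.2,-0.055,1],
])

```text
time: 34.38
ee_pos: [0.4821, 0.4248, 0.0072]
orientation: [3.142, 0.003, -2.518]
ft_force: [-0.3, -1.4, 6.8]
opening: 0.314
```

Request:
apply_moves([
  [0,0,-2,0,1],
  [0,0,-6,0,1],
  [0,0,-11.8,0,1],
  [0,0,-11.8,0,1],
])

```text
time: 34.88
ee_pos: [0.4835, 0.4263, 0.1293]
orientation: [3.141, 0.01, -2.518]
ft_force: [1.2, -0.6, -1.0]
opening: 0.312
```

```bash
python3 - <<'E'
from look import *
o=arm.observe();print(o["ee_pos"],o["orientation"],o["opening"],o["ft_force"])
c=look("w20",["loupe_center"],zs=(.12,.13))
ψ=o["orientation"][2];d=np.array([.4842,.0343])-o["ee_pos"][:2]
print(d@[np.cos(ψ),np.sin(ψ)],d@[np.sin(ψ),-np.cos(ψ)])
E
```

```text
[0.48352529 0.42625373 0.1292793 ] [ 3.14055488  0.00968518 -2.51795556] 0.3119773495403303 [ 1.21788321 -0.5755943  -0.99704114]
loupe_center 0.67 [277.0, 282.0, 74.0, 97.0] cen [np.float64(275.2), np.float64(282.1)] [0.4859, 0.4288] [0.4812, 0.4254]
0.22834992986198896 -0.31856630417941784
```

Request:
apply_moves([
  [2.5,-3.5,0,-0.1,1],
  [6,-8.4,0,-0.28,1],
  [9.5,-13.2,0,-0.46,1],
  [13,-18.1,0,-0.64,1],
  [16.5,-23,0,-0.82,1],
  [20,-27.9,0,-0.94,1],
  [22.8,-31.8,0,-0.94,1],
  [22.8,-31.8,0,-0.94,1],
  [22.8,-31.8,0,-0.94,1],
  [22.8,-31.8,0,-0.94,1],
])

```text
time: 36.22
ee_pos: [0.4818, 0.0339, 0.1229]
orientation: [3.141, 0.0, -1.576]
ft_force: [-0.2, -0.6, -0.4]
opening: 0.315
```

```bash
python3 - <<'E'
from look import *; from blobs import *
o=arm.observe();print(o["ee_pos"],o["orientation"],o["opening"],o["ft_force"])
c=look("w21",["loupe_center"],zs=(.12,.13));show(c,"yellow",.01)
ψ=o["orientation"][2];d=np.array([.4842,.0343])-o["ee_pos"][:2]
print(d@[np.cos(ψ),np.sin(ψ)],d@[np.sin(ψ),-np.cos(ψ)])
E
```

```text
[0.48180459 0.03385736 0.12286714] [ 3.14074663e+00  1.27338065e-04 -1.57609240e+00] 0.3153304937027458 [-0.16367592 -0.61132818 -0.44941402]
loupe_center 0.86 [275.0, 282.0, 69.0, 101.0] cen [np.float64(275.3), np.float64(282.5)] [0.4816, 0.0333] [0.4816, 0.0277]
yellow 4079 [272.  200.1] cen [0.4837 0.029 ] rect [0.4835 0.0315] [0.0573 0.045 ] 89.8 fill 0.87
yellow 3621 [211.  154.1] cen [0.5293 0.008 ] rect [0.5198 0.0328] [0.1581 0.1469] 89.8 fill 0.08
yellow 1142 [182.3 149.5] cen [ 0.5454 -0.0084] rect [ 0.5471 -0.0057] [0.0339 0.0443] 46.5 fill 0.37
yellow 1138 [187.2 237.1] cen [0.5473 0.0572] rect [0.5487 0.0609] [0.0376 0.0486] 63.1 fill 0.38
-0.00045531679896474364 -0.0023930316211724706
```

Request:
apply_moves([
  [-0.2,-0.24,3,0,1],
  [-0.2,-0.24,7,0,1],
  [-0.2,-0.24,9.5,0,1],
  [-0.2,-0.24,10.5,0,1],
  [-0.2,-0.24,10.9,0,1],
  [-0.2,-0.24,10.9,0,1],
  [-0.2,-0.24,10.9,0,1],
])

```text
time: 37.2
ee_pos: [0.4853, 0.0352, 0.0152]
orientation: [-3.14, 0.0, -1.577]
ft_force: [-0.8, 0.8, 4.8]
opening: 0.313
```

Request:
apply_moves([
  [0,0,0,0,0.1],
  [0,0,0,0,0.1],
  [0,0,0,0,0.1],
  [0,0,0,0,0.1],
  [0,0,-3,0,0.1],
  [0,0,-8,0,0.1],
  [0,0,-14,0,0.1],
  [0,0,-18,0,0.1],
  [0,0,-18,0,0.1],
])

```text
time: 38.33
ee_pos: [0.4862, 0.035, 0.1973]
orientation: [-3.136, 0.0, -1.577]
ft_force: [0.6, -1.1, -0.2]
opening: 0.454
```

```bash
python3 - <<'E'
from look import *; from blobs import *
o=arm.observe();print(o["ee_pos"],o["orientation"],o["opening"],o["ft_force"])
c=look("w22",["loupe_center","master_center","small_ring_center"],zs=(.008,.015,.022));show(c,"yellow",.01)
s=look("s22",["glass_dish","large_ring_center","plug_gauge_center"],cam="scene",zs=(0,.015))
a=cv2.resize(c["img"][80:300,100:400],(600,440),interpolation=cv2.INTER_CUBIC);b=cv2.resize(s["img"][165:265,150:310],(240,150),interpolation=cv2.INTER_CUBIC)
im=np.zeros((600,600,3),np.uint8);im[:440]=a;im[445:595,:240]=b;cv2.imwrite("pics/fin.png",im)
E
```

```text
[0.48622362 0.03499496 0.19732954] [-3.13585282e+00  4.63592023e-04 -1.57746266e+00] 0.453609188190541 [ 0.60421599 -1.11871101 -0.24972375]
loupe_center 0.77 [279.0, 183.0, 38.0, 47.0] cen [np.float64(277.7), np.float64(183.1)] [0.4832, 0.0354] [0.4833, 0.0337] [0.4833, 0.032]
master_center 0.66 [201.0, 150.0, 38.0, 37.0] cen [np.float64(199.7), np.float64(149.3)] [0.5541, 0.0042] [0.5526, 0.0031] [0.5512, 0.0021]
small_ring_center 0.86 [206.0, 223.0, 35.0, 33.0] cen [np.float64(206.4), np.float64(220.2)] [0.5535, 0.0745] [0.5521, 0.072] [0.5506, 0.0694]
yellow 1977 [236.3 130. ] cen [ 0.5216 -0.0061] rect [0.5197 0.0296] [0.152  0.1464] 89.9 fill 0.07
yellow 1270 [281.3 172.6] cen [0.4811 0.0263] rect [0.4835 0.0318] [0.0567 0.0452] 89.8 fill 0.43
yellow 738 [210.9 206.1] cen [0.5477 0.0573] rect [0.5491 0.061 ] [0.0378 0.0486] 67.2 fill 0.38
yellow 704 [242.4 253.7] cen [0.5197 0.1065] rect [0.5202 0.1074] [0.0098 0.1364] 89.8 fill 0.57
yellow 695 [209.2 136. ] cen [ 0.5451 -0.0079] rect [ 0.5473 -0.0055] [0.0338 0.0445] 46.9 fill 0.36
glass_dish 0.77 [227.0, 188.0, 15.0, 18.0] cen [np.float64(226.6), np.float64(186.5)] [0.6338, 0.2239] [0.6215, 0.215]
large_ring_center 0.57 [302.0, 242.0, 17.0, 11.0] cen [np.float64(301.3), np.float64(241.3)] [0.5479, -0.1129] [0.5368, -0.1172]
large_ring_center 0.55 [377.0, 236.0, 9.0, 14.0] cen [np.float64(375.7), np.float64(233.9)] [0.6897, -0.3102] [0.6767, -0.312]
plug_gauge_center 0.61 [197.0, 214.0, 23.0, 18.0] cen [np.float64(195.6), np.float64(214.8)] [0.4828, 0.2449] [0.4726, 0.2357]
```

View pics/fin.png

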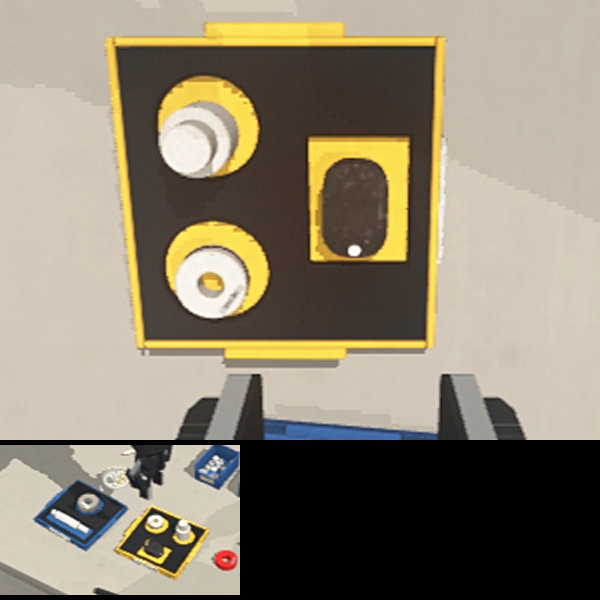

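The final view shows the loupe flat and lengthwise in the rectangle, the master upright and the small ring flat in their cut-outs. The scene inset shows both blue-tray parts in place and the dish where it was. The arm is clear, so I hand in.

```bash
python3 -c "
from workcell import arm
print(arm.hand_in())"
```

```text
the job is handed in; nothing more can be done
None
```

All five parts are in their cut-outs and I handed the job in at about 38 s, with the gripper open and the arm clear at about 0.2 m. I placed them in the order listed: large ring, plug gauge, small ring, master, loupe.

**Placement:** The last wrist and scene pictures show the loupe lying flat along its rectangle, the master upright, and both rings and the plug gauge in their cut-outs. The rings sit roughly 2–4 mm off centre where the clearance is 8 mm. I judged seating from these pictures; nothing else confirmed it. The wrist force readings at the end of each move stayed below about 8 N.

**Checks that disagreed:**
- **Rack heights:** fitting the outlines put the undersides on the rack 5–15 mm too low. I used the stated 50 mm deck instead. Two checks agreed with it: the rail length came out at 339 mm, and the master's height measured right.
- **Large ring network:** in the last scene picture it reported only look-alike rings. I had confirmed the large ring in the two wrist views taken over the blue tray.
- **Glass dish:** its position in the last scene picture agreed with the first to about 7 mm, within what that camera can resolve. I never touched it.

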